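# Retain the drive wheel with its spring clip

### The job

Put the hubbed wheel, hub up, on the drive unit's upright shaft so that it rests fully down on the shoulder. Then take the open spring clip by its tab, lay its mouth lightly on the hub's flat top beside the shaft to find the height by feel, and push it sideways into the shaft groove until it snaps fully home, and let go of it. Never force the clip: it may press on the shaft or the wheel with less than 12 N at all times; leave the other things on the bench where they are.

Things in the scene. Friction and masses are not known exactly. Their poses are not given: they have to be found in the camera images.
- drive_unit: fixed grey enclosure, 130 (x) x 120 (y) mm, top face 50 mm above the bench, one upright steel shaft at its centre; origin on the bench under the shaft axis, z up
- shaft_seat (a point): point on the shaft axis at the top of the shoulder (32 mm across, 56 mm above the bench), on which the wheel's underside rests when fully down. Above it the shaft is 20 mm thick for 39 mm, then has a groove (13 mm thick neck, 7.6 mm high), then the 20 mm head, 12 mm high, and a 6 mm conical tip narrowing to 10 mm; its very top is 64.6 mm above this point
- groove (a point): point on the shaft axis at half the open height of the groove, 43.3 mm above shaft_seat. With the wheel fully down, the groove is open for 6.6 mm: the hub's flat top is 3.3 mm below this point and the underside of the shaft head 3.3 mm above it. Before that the hub covers it. The groove goes all round: the clip may enter from any side
- wheel_mid (a point): loose aluminium wheel of about 0.22 kg, standing hub up: flange 80 mm across and 8 mm high, above it a round hub 52 mm across, total height 40 mm, through bore 22.4 mm. This point: on its axis, half-way up (20 mm above its underside); z is its axis, up. Grip it by the hub
- clip_tab (a point): centre, half-way up (18 mm above its underside), of the finger tab of the loose open steel spring clip of about 50 g. The clip is a flat fork 5 mm thick, lying flat, 48 mm long and 24 mm wide, with an upright tab at its rear end: 16 mm along x, 12 mm thick along y, its top 36 mm above the clip's underside. x points from the tab to the open mouth of the fork (the way to push), z up
- clip_eye (a point): centre of the clip's eye, 32 mm ahead (clip's x) of clip_tab, 2.5 mm above the clip's underside; on the shaft axis when home (0.5 mm play). Two sprung arms end in round lips 5 mm ahead of it, 10 mm apart. Pushing: they touch the neck with the eye about 10 mm short of home; the push peaks at 3 to 8 N about 8 mm short, falls to almost none, then rises steeply when the fork's bottom meets the neck
- screwdriver: loose screwdriver, black handle, 170 mm long, 26 mm thick, lying along its x; origin under its middle
- spanner: loose flat steel spanner, 160 mm long, 8 mm high, lying along its x; origin under its middle
- collar: loose plain closed steel ring, 34 mm outside, 14 mm high (not the clip); origin under its centre
- oil_bottle: small white oil bottle with black cap, 40 mm across, 90 mm high, standing; origin under its centre
- parts_tray: grey open parts tray 110 x 150 x 28 mm; origin under its centre
- pulley: small loose grooved aluminium pulley without a hub, 40 mm across, 22 mm high; origin under its centre
- test_block: small wooden block with three brass studs, 70 x 50 x 28 mm; origin under its centre
Not all that is in view belongs to the job. Leave any red or yellow look-alike of the part that bears wheel_mid alone. Leave any pink look-alike of the part that bears clip_tab alone.

How it is judged:
By the outcome, as a careful person would: the job done as asked, in the order asked, and still so for the second after the job is handed in, with the robot touching nothing.
It also fails if it takes over 67 s, if anything falls off the work surface, if the arm or the gripper's body presses on something with over 40 N, if the wrist force passes 120 N, or if a joint passes its speed limit or range.

### The arm

A 6-joint arm with a two-finger parallel gripper is mounted at the origin on the work surface. World frame = base frame: x ahead of the robot, y to its left, z up, the work surface at z = 0. Lengths are in m, angles in rad, forces in N, time in s.
With the tool pointing down it reaches from about 0.325 to 0.775 m from the base axis. Payload 5.5 kg.
Tool frame: the origin (TCP) lies between the finger pads; the fingertips stand 8 mm ahead of it and the grasp point (between the pads) lies 11 mm behind it (tcp_to_tips is the distance from the TCP to the fingertips, in m); z points along the fingers, y is the direction in which the jaws open and shut (so a half turn about z gives the same grasp; the last joint's range is limited). The gripper opens to 88 mm and grips with 3 to 60 N. Pads are 20 mm wide; open, the fingers measure 115 mm over their backs; the gripper's body (75 mm by 178 mm) begins 61 mm behind the grasp point.
Start: joints at [1.132, 0.091, 1.231, -0, 1.82, -0.057], TCP at [0.224, 0.557, 0.231] pointing down, gripper open.
Joint ranges: [-2.87, 2.87], [-0.86, 2.18], [0.17, 2.46], [-1.51, 4.65], [0.06, 2.69], [-2.65, 2.65]. Speed limits (rad/s): [2.57, 2.57, 3.01, 3.14, 3.14, 3.14].

### API

Orientations are given as a unit quaternion [w, x, y, z].
In Python, from bench import * gives the robot as it stands. Calls block until the motion is done:
- move_to(position, orientation): joint-space move of the TCP to a pose.
- move_l(position, speed=0.15, orientation=None): straight line of the TCP; orientation=None keeps the orientation; speed is the mean speed in m/s.
- movej(angles): joint-space move.
- gripper_open() and close(): open the fingers fully, or close them until they stop; the grip force is fixed at half the most.
- hold(seconds).
- inverse_kinematics(position, orientation): joint angles nearest the present ones, or None.
- state(): the state.
- get_image(name): name is "scene" or "top"; returns a dict with "frame" (420x560x3 uint8, blue, green, red), "depth" (420x560 float32, m along the optical axis (not along the pixel's ray), 0 where there is no reading), "camera_matrix" (3x3 intrinsics, pixels), "k1" (the pictures are not rectified: a ray, as slopes to the right and down, at radius r is drawn at 1 + k1 r^2 times it, then the intrinsics apply), "view" (4x4, takes a point from world to camera coordinates). Camera axes: x right, y up, looking along -z (the intrinsics and any distortion apply to the point x, -y, -z); pixel columns grow to the right and rows downward; lengths in m; the calibration is good to about 2 mm. A picture is of the moment at which its call begins.
A pose or a line that the arm cannot do raises IKError and nothing moves.
- job_done(): hands the job in, once; it reports no verdict.
The state is a dict: "time": time; "joint_pos": joint angles; "dq": joint speeds; "joint_torque": joint torques, N m; "ee_pos": TCP position; "ee_rot": TCP orientation; "ft_force": force on the tool from outside, world axes, zero at the start; "moment": the same for the moment, N m; "finger_gap": finger opening in m.
Only numpy, scipy, OpenCV 4.12 (cv2) and the standard library are available. Lean on these libraries where they do the work, as an engineer would, in place of code of your own. Each camera call takes 0.05 s, during which the arm holds its last target.

## Working session

There is one attempt and no reset: what is moved stays moved. The work goes in short steps, each a Python script; the robot and the scene stay as the last script left them, time stands still between calls to the robot, and variables do not carry over. Pictures are saved under pics/ and viewed, and the job is handed in when it is done.

```bash
ls; mkdir -p pics
python3 - <<'E'
from bench import *
import cv2,numpy as np
s=state();print(s)
for n in("scene","top"):
    d=get_image(n);cv2.imwrite(f"pics/{n}0.png",d["frame"]);np.savez(f"{n}0.npz",**{k:np.array(v) for k,v in d.items()})
    print(n,d["camera_matrix"],d["k1"],d["view"])
E
```

```text
pics
{'time': 0.0, 'joint_pos': array([ 1.13229838e+00,  9.18659900e-02,  1.23186627e+00, -1.43625496e-05,
        1.81980620e+00, -5.67268175e-02]), 'dq': array([-0.00115848, -0.00172992, -0.00049976, -0.00010084, -0.00088516,
       -0.00055147]), 'joint_torque': array([ 2.15820637e-04, -4.46468854e+01, -4.06438065e+01,  6.99963584e-02,
        2.95996224e-02, -1.59875622e-04]), 'ee_pos': array([0.22344067, 0.55654127, 0.22951368]), 'ee_rot': array([-2.31699672e-04,  1.89730088e-01,  9.81835805e-01, -9.44936749e-04]), 'ft_force': array([-0.09213669,  0.68715822, -0.64771721]), 'moment': array([-0.02446946, -0.02471374, -0.01947103]), 'finger_gap': 0.08776249787716157}
scene [[455.34722231   0.         276.58218959]
 [  0.         455.34722231 211.34350878]
 [  0.           0.           1.        ]] 0.0538313807891552 [[-0.83152718  0.55541583  0.0087062   0.4447005 ]
 [-0.43265975 -0.65741645  0.6169353   0.1730096 ]
 [ 0.34837923  0.50923165  0.78696572 -1.39146689]
 [ 0.          0.          0.          1.        ]]
top [[506.91693063   0.         285.27378715]
 [  0.         506.91693063 211.0985472 ]
 [  0.           0.           1.        ]] -0.08051911182689145 [[ 0.0451446  -0.99897619  0.00292212 -0.03418836]
 [ 0.97899617  0.04482347  0.19889031 -0.53872577]
 [-0.19881766 -0.00611808  0.9800174  -1.29174954]
 [ 0.          0.          0.          1.        ]]
```

View pics/scene0.png

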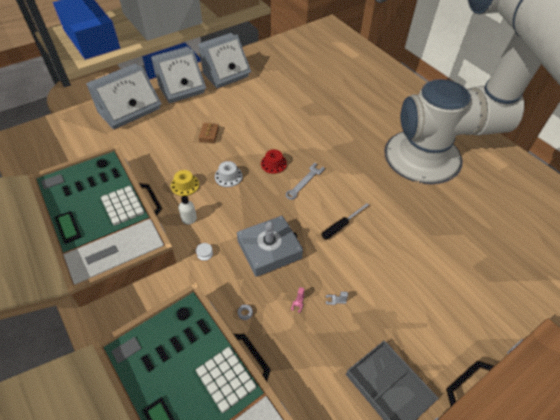

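View pics/top0.png

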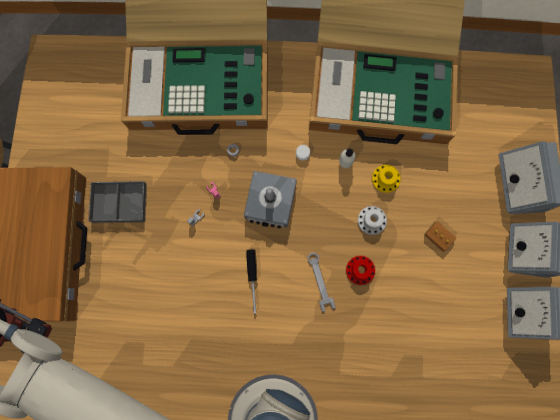

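The top view shows the steel wheel at about (372,221), the clip at (196,216), the pink look-alike at (213,190), and the shaft near (270,197). I'll zoom in on these next.

```bash
cat > h.py <<'E'
import numpy as np,cv2
def ray(d,u,v):
    K=d["camera_matrix"];k1=float(d["k1"]);V=np.array(d["view"])
    dd=np.array([(u-K[0,2])/K[0,0],(v-K[1,2])/K[1,1]]);s=dd.copy()
    for _ in range(30): s=dd/(1+k1*(s@s))
    R=V[:3,:3];o=-R.T@V[:3,3]
    return o,R.T@np.array([s[0],-s[1],-1.0])
def onz(d,u,v,z):
    o,r=ray(d,u,v);return o+r*(z-o[2])/r[2]
def proj(d,p):
    K=d["camera_matrix"];k1=float(d["k1"]);V=np.array(d["view"])
    c=V[:3,:3]@np.asarray(p,float)+V[:3,3];s=np.array([c[0],-c[1]])/-c[2];s=s*(1+k1*(s@s))
    return s[0]*K[0,0]+K[0,2],s[1]*K[1,1]+K[1,2]
def tri(d1,p1,d2,p2):
    A=np.zeros((3,3));b=np.zeros(3);L=[]
    for d,p in((d1,p1),(d2,p2)):
        o,r=ray(d,*p);r=r/np.linalg.norm(r);M=np.eye(3)-np.outer(r,r);A+=M;b+=M@o;L.append((o,M))
    x=np.linalg.solve(A,b);return x,[np.linalg.norm(M@(x-o)) for o,M in L]
def depthpts(d,mask):
    v,u=np.nonzero(mask&(d["depth"]>0));out=[]
    for a,b in zip(u,v):
        o,r=ray(d,a,b);out.append(o+r*d["depth"][b,a])
    return np.array(out)
def crop(d,u,v,w,h,f,name):
    x0,y0=int(u-w/2),int(v-h/2);c=d["frame"][y0:y0+h,x0:x0+w]
    cv2.imwrite(name,cv2.resize(c,None,fx=f,fy=f,interpolation=cv2.INTER_CUBIC));return x0,y0
def ld(n): return dict(np.load(n+".npz"))
E
python3 - <<'E'
from h import *
T=ld("top0");S=ld("scene0")
def mk(name,L):
    ims=[]
    for d,u,v in L:
        x0,y0=int(u-25),int(v-25);c=cv2.resize(d["frame"][y0:y0+50,x0:x0+50],(390,290) if 0 else (290,290),interpolation=cv2.INTER_NEAREST)
        ims.append(c);print(x0,y0)
    cv2.imwrite(name,np.vstack([np.hstack(ims[:2]),np.hstack(ims[2:])]))
mk("pics/z1.png",[(T,200,210),(S,325,295),(T,372,221),(S,228,172)])
mk("pics/z2.png",[(T,270,197),(S,270,238),(T,275,210),(S,270,250)])
E
```

```text
175 185
300 270
347 196
203 147
245 172
245 213
250 185
245 225
```

View pics/z1.png

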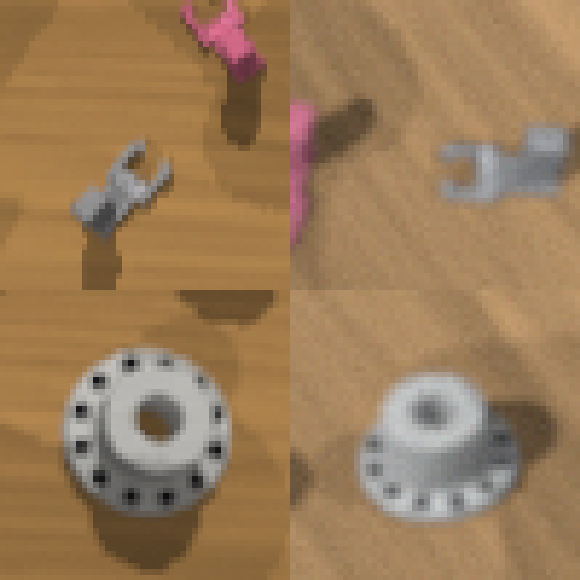

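View pics/z2.png

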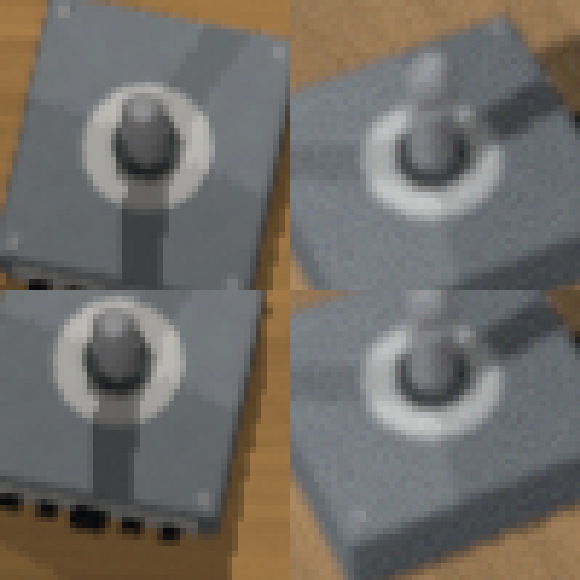

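Run:
```python
from h import *
T=ld("top0");S=ld("scene0")
def ring(d,c,z,lo,hi,box,nm):
    f=d["frame"].astype(int);x,y=c
    sub=d["frame"][y-box:y+box,x-box:x+box]
    up=cv2.resize(sub,None,fx=8,fy=8,interpolation=cv2.INTER_CUBIC).astype(int)
    g=up.mean(2);sat=up.max(2)-up.min(2)
    m=((g>lo)&(sat<hi)).astype(np.uint8)
    cs,_=cv2.findContours(m,cv2.RETR_EXTERNAL,cv2.CHAIN_APPROX_NONE)
    cn=cv2.convexHull(max(cs,key=cv2.contourArea))
    vis=(up.clip(0,255)).astype(np.uint8).copy();cv2.drawContours(vis,[cn],-1,(0,0,255),1);cv2.imwrite(f"pics/r_{nm}.png",vis)
    pts=(cn[:,0]+.5)/8-.5+np.array([x-box,y-box])
    # resample hull perimeter densely
    m2=np.zeros_like(m);cv2.drawContours(m2,[cn],-1,1,-1)
    cs,_=cv2.findContours(m2,cv2.RETR_EXTERNAL,cv2.CHAIN_APPROX_NONE)
    pts=(cs[0][:,0]+.5)/8-.5+np.array([x-box,y-box])
    W=np.array([onz(d,*p,z)[:2] for p in pts])
    A=np.c_[2*W,np.ones(len(W))];s=np.linalg.lstsq(A,(W**2).sum(1),rcond=None)[0]
    r=np.sqrt(s[2]+s[0]**2+s[1]**2);res=np.hypot(*(W-s[:2]).T)-r
    print(nm,z,s[:2],"r",r,"rms",res.std())
ring(T,(270,197),.05,135,40,20,"Tring");ring(S,(268,240),.05,135,40,20,"Sring")
for lo in(120,140,):
  ring(T,(372,221),.008,lo,45,24,"Twh");ring(S,(228,174),.008,lo,50,22,"Swh")
# depth: hub top, clip, shaft
for d,n in((T,"T"),(S,"S")):
  for c,b,nm,zl in(((372,221) if n=="T" else (228,172),20,"wheel",(.034,.06)),((270,197) if n=="T" else (268,235),25,"shaft",(.09,.14)),((196,216)if n=="T" else (338,297),16,"clip",(.02,.06)),((268,197) if n=="T" else (268,240),45,"box",(.042,.053))):
    m=np.zeros(d["depth"].shape,bool);m[c[1]-b:c[1]+b,c[0]-b:c[0]+b]=1
    P=depthpts(d,m);Q=P[(P[:,2]>zl[0])&(P[:,2]<zl[1])]
    if len(Q): 
      mid=(Q[:,:2].min(0)+Q[:,:2].max(0))/2
      print(n,nm,len(Q),Q.mean(0),Q.max(0),"mid",mid,"zmed",np.median(Q[:,2]))
```

```text
Tring 0.05 [0.57874449 0.03324819] r 0.03008688485266327 rms 0.0008030165528983238
Sring 0.05 [0.5850112 0.0355889] r 0.029931946661021218 rms 0.0025384211153725487
Twh 0.008 [ 0.53912174 -0.24790902] r 0.037954014799729006 rms 0.0029810700066304537
Swh 0.008 [ 0.53977977 -0.25072702] r 0.04672699003185595 rms 0.006265337647580519
Twh 0.008 [ 0.54285551 -0.24932258] r 0.03512646523213723 rms 0.004996415084388999
Swh 0.008 [ 0.54113976 -0.25273949] r 0.044197936360757556 rms 0.007588148848479597
T wheel 223 [ 0.53421434 -0.24703679  0.03996062] [ 0.56021887 -0.22384109  0.04691704] mid [ 0.53509221 -0.24726248] zmed 0.040032210655651435
T shaft 66 [0.57408563 0.03259863 0.11299855] [0.58638966 0.04182157 0.12215114] mid [0.57651475 0.03262291] zmed 0.11769435920153293
T clip 35 [0.50659099 0.24447707 0.0332183 ] [0.51593403 0.25289102 0.03955879] mid [0.50742991 0.24498472] zmed 0.03442773932997212
T box 1765 [0.57377716 0.03300838 0.04901257] [0.64901674 0.10003073 0.05299248] mid [0.57614172 0.0325234 ] zmed 0.049305057458114865
S wheel 167 [ 0.54080503 -0.24393331  0.03782032] [ 0.56580361 -0.22072165  0.04332271] mid [ 0.54039491 -0.24566649] zmed 0.03763337025755764
S shaft 86 [0.58454359 0.03856908 0.10878677] [0.59225443 0.04607055 0.1212643 ] mid [0.58266488 0.03681322] zmed 0.11224301948496995
S clip 52 [0.51519885 0.24807552 0.03125902] [0.52292347 0.2555984  0.03766849] mid [0.51478263 0.24707376] zmed 0.032923521740416184
S box 1909 [0.58569107 0.04082882 0.04830737] [0.65478949 0.10327531 0.05299557] mid [0.58281204 0.03585669] zmed 0.04840636353074279
```

```bash
cat >> h.py <<'E'
def qy(th):
    p=(th+np.pi/2)/2;return np.array([0,np.cos(p),np.sin(p),0])
def snap(n,k):
    from bench import get_image
    d=get_image(n);d={a:np.array(b) for a,b in d.items()};np.savez(f"{n}{k}.npz",**d);return d
E
python3 - <<'E'
from h import *
T=ld("top0");S=ld("scene0")
for d in(T,S):
    V=d["view"];print("cam",-V[:3,:3].T@V[:3,3])
    m=np.zeros(d["depth"].shape,bool);m[130:330:4,150:460:4]=1
    P=depthpts(d,m);Q=P[abs(P[:,2])<.012];A=np.c_[Q[:,:2],np.ones(len(Q))];print("bench plane",np.linalg.lstsq(A,Q[:,2],rcond=None)[0],len(Q))
# clip: lips mid, tab top
def f(i,x,y,x0,y0): return (x/5.8+x0-.5,y/5.8+y0-.5)
tl=[f(0,137,148,175,185),f(0,166,171,175,185)];tt=f(0,94,207,175,185)
sl=[f(0,446,151,250,270),f(0,446,190,250,270)];st=f(0,547,140,250,270)
for d,l,t in((T,tl,tt),(S,sl,st)):
    a=[onz(d,*p,.005) for p in l];m=(a[0]+a[1])/2;b=onz(d,*t,.036);v=(m-b)[:2]
    print("lips",m[:2],"tab",b[:2],"len",np.hypot(*v),"yaw",np.degrees(np.arctan2(v[1],v[0])))
E
python3 - <<'E'
from bench import *;from h import *
a=-np.pi/2
s0=state()
move_to([.538,-.2465,.10],qy(a));s=state();print(s["time"],s["joint_pos"],s["ee_pos"],s["ft_force"])
move_l([.538,-.2465,.020]);s=state();print(s["time"],s["ee_pos"],s["ft_force"],s["ee_rot"])
E
```

```text
cam [ 0.27213126 -0.01790884  1.37318427]
bench plane [-0.00121102 -0.00159327  0.00085205] 3492
cam [0.92939301 0.57532464 0.98442936]
bench plane [ 0.00103374  0.0007416  -0.00180039] 3231
lips [0.53648932 0.22374838] tab [0.50687162 0.24324701] len 0.03545990095032068 yaw -33.358655694468084
lips [0.54365338 0.22594861] tab [0.51398132 0.2485579 ] len 0.03730430473368972 yaw -37.30640392348286
3.1583 [-4.85865247e-01  8.24127444e-02  1.47073896e+00  1.66627191e-04
  1.58817497e+00  1.08359262e+00] [ 0.53840695 -0.24581257  0.1001605 ] [-0.65000766 -0.44343812 -0.62527646]
3.8417 [ 0.53845217 -0.24660868  0.02081487] [-0.24331025 -0.07026751  0.38722207] [2.32853566e-04 9.99999867e-01 1.06893742e-04 4.46886194e-04]
```

Run:
```python
from bench import *;from h import *
p=[.538,-.2465,.020]
close();s=state();print(s["time"],s["finger_gap"],s["ft_force"],s["moment"])
gripper_open();print(state()["time"])
move_to(p,qy(0));s=state();print(s["time"],s["ee_pos"])
close();s=state();print(s["time"],s["finger_gap"],s["ft_force"],s["moment"])
move_l([.538,-.2465,.15]);s=state();print(s["time"],s["ee_pos"],s["finger_gap"],s["ft_force"])
d=snap("scene",1);snap("top",1)
print(proj(d,s["ee_pos"]))
cv2.imwrite("pics/s1.png",cv2.resize(d["frame"][60:260,140:340],(600,600)))
```

```text
4.4917 0.05211936357303201 [-0.6934261  -2.06975556  1.81255007] [-0.25923462  0.18315812  0.05232502]
5.2167
6.6167 [ 0.5380013  -0.24647348  0.02000797]
7.2833 0.05034766185744472 [-0.74771425 -0.84961581  0.3847027 ] [-0.09872323  0.21770992  0.02339159]
8.3 [ 0.53747443 -0.24621118  0.14839458] 0.05059762848887054 [-0.31247702 -0.94529248 -2.57058595]
(np.float64(224.78325940930404), np.float64(138.4018450035174))
```

View pics/s1.png

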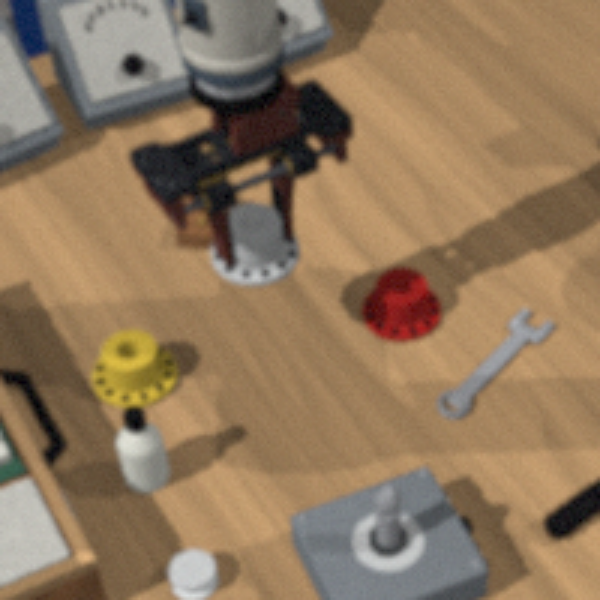

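The wheel is held in scene crop s1 (flange about pixel (225,145) in the full frame). The shaft is at about (270,238), and the yellow and red wheels haven't moved. Next I'll measure the camera's offset against the held wheel.

```bash
cat >> h.py <<'E'
from scipy.optimize import least_squares
def flange(d,c,zu,name=None,bx=22):
    x,y=c;up=cv2.resize(d["frame"][y-bx:y+bx,x-bx:x+bx],None,fx=8,fy=8,interpolation=cv2.INTER_CUBIC)
    u=up.astype(int);m=((u.mean(2)>130)&(u.max(2)-u.min(2)<38)).astype(np.uint8)
    m=cv2.morphologyEx(m,cv2.MORPH_CLOSE,np.ones((17,17)))
    n,l,st,_=cv2.connectedComponentsWithStats(m);k=1+np.argmax(st[1:,4]);m=l==k
    pts=[]
    cols=np.nonzero(m.any(0))[0]
    w=cols[-1]-cols[0]
    for cc in cols:
        if cc<cols[0]+.12*w or cc>cols[-1]-.12*w: continue
        r=np.nonzero(m[:,cc])[0].max();pts.append(((cc+.5)/8-.5+x-bx,(r+.5)/8-.5+y-bx))
    W=np.array([onz(d,*p,zu)[:2] for p in pts])
    s=least_squares(lambda q:np.hypot(*(W-q).T)-.04,W.mean(0)+[-.02,-.02],loss="soft_l1",f_scale=.001)
    if name:
        v=up.copy()
        for p in pts: cv2.circle(v,(int((p[0]-x+bx+.5)*8),int((p[1]-y+bx+.5)*8)),1,(0,0,255),-1)
        cv2.imwrite(name,v)
    return s.x,np.std(s.fun),np.ptp(W,axis=0)
E
python3 - <<'E'
from h import *
S=ld("scene1");z=.1484-.020
print(flange(S,(225,143),z,"pics/f1.png"), "robot .5375 -.2462")
S0=ld("scene0");print(flange(S0,(228,174),0,"pics/f0.png"))
E
```

```text
(array([ 0.54174798, -0.24745946]), np.float64(0.0009988345749094658), array([0.05357688, 0.03204699])) robot .5375 -.2462
(array([ 0.54136589, -0.24792803]), np.float64(0.00033722951178714574), array([0.04961991, 0.03291325]))
```

View pics/f1.png

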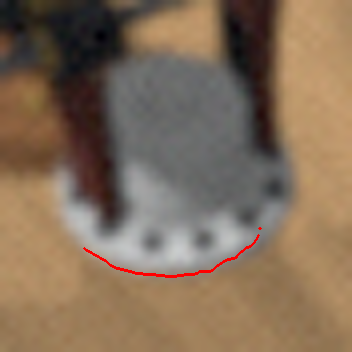

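View pics/f0.png

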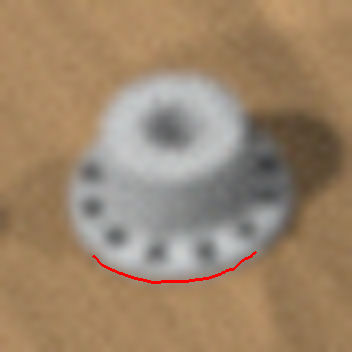

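View pics/r_Sring.png

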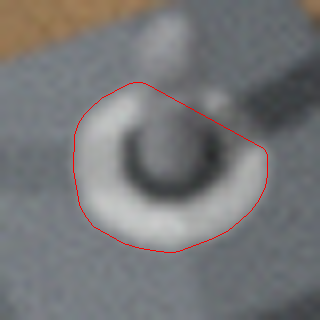

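View pics/r_Tring.png

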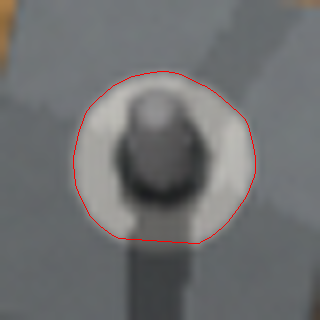

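Run:
```python
from h import *
T=ld("top0");S=ld("scene0")
for d,c,bad,nm in((T,(270,197),(60,120),"T"),(S,(268,240),(-110,0),"S")):
    x,y=c;b=20;up=cv2.resize(d["frame"][y-b:y+b,x-b:x+b],None,fx=8,fy=8,interpolation=cv2.INTER_CUBIC).astype(int)
    g=up.mean(2);cx,cy=(163,158) if nm=="T" else (170,165)
    pts=[]
    for a in np.arange(0,360,3):
        aa=a if a<180 else a-360
        if bad[0]<aa<bad[1]: continue
        rr=np.arange(60,115);xs=cx+rr*np.cos(np.radians(a));ys=cy+rr*np.sin(np.radians(a))
        pr=cv2.GaussianBlur(g.astype(np.float32),(0,0),2)[ys.astype(int),xs.astype(int)]
        i=np.argmin(np.gradient(pr));pts.append(((xs[i]+.5)/8-.5+x-b,(ys[i]+.5)/8-.5+y-b))
    W=np.array([onz(d,*p,.05)[:2] for p in pts])
    s=least_squares(lambda q:np.hypot(*(W-q[:2]).T)-q[2],[.58,.034,.03],loss="soft_l1",f_scale=.001);print(nm,s.x,np.median(abs(s.fun)))
```

```text
T [0.57743344 0.03310328 0.03002709] 0.0003369176727042039
S [0.58147155 0.03516482 0.03039027] 0.0005504736362796983
```

Run:
```python
from bench import *;from h import *
move_l([.579,.035,.16],speed=.25);s=state();print(s["time"],s["ee_pos"],s["ee_rot"],s["finger_gap"],s["ft_force"],s["moment"])
d=snap("scene",2)
z=s["ee_pos"][2]-.020
c=proj(d,[s["ee_pos"][0],s["ee_pos"][1],z]);print(c)
print(flange(d,(int(c[0]),int(c[1])),z,"pics/f2.png"))
cv2.imwrite("pics/s2.png",cv2.resize(d["frame"][140:290,190:340],(600,600)))
```

```text
9.6917 [0.57888463 0.03399386 0.15988879] [ 1.05671215e-04  7.07480299e-01  7.06732999e-01 -2.91125722e-04] 0.05072241258636116 [-0.32699317 -0.32727449 -3.43125547] [-0.06670589  0.01741312  0.04213527]
(np.float64(269.48471221331437), np.float64(217.12818124656002))
(array([0.60413049, 0.04200149]), np.float64(0.0075554167977278245), array([0.05323086, 0.04166942]))
```

View pics/s2.png

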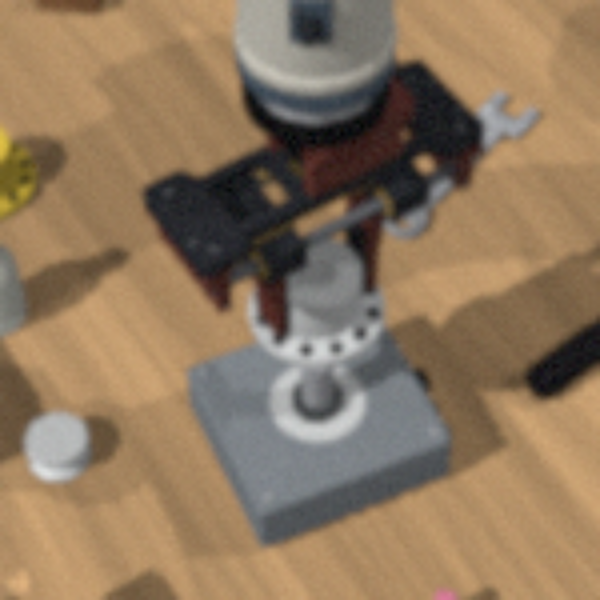

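View pics/f2.png

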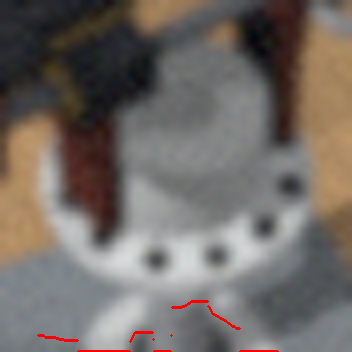

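Run:
```python
from h import *
d=ld("scene2");z=.1399;x,y,b=269,217,22
up=cv2.resize(d["frame"][y-b:y+b,x-b:x+b],None,fx=8,fy=8,interpolation=cv2.INTER_CUBIC)
g=cv2.GaussianBlur(up.astype(np.float32).mean(2),(0,0),2)
cx,cy=178,180;pts=[];v=up.copy()
for a in np.arange(15,150,2):
    if 62<a<103: pass
    ca,sa=np.cos(np.radians(a)),np.sin(np.radians(a))
    # expected ellipse approx radii 135 x 108
    R=1/np.hypot(ca/137,sa/108);rr=np.arange(R-14,R+10)
    xs=cx+rr*ca;ys=cy+rr*sa;ok=(xs<351)&(ys<351);pr=g[ys[ok].astype(int),xs[ok].astype(int)]
    gr=np.gradient(pr);i=np.argmin(gr)
    if gr[i]>-3: continue
    pts.append(((xs[i]+.5)/8-.5+x-b,(ys[i]+.5)/8-.5+y-b));cv2.circle(v,(int(xs[i]),int(ys[i])),2,(0,0,255),-1)
cv2.imwrite("pics/f2b.png",v)
W=np.array([onz(d,*p,z)[:2] for p in pts])
s=least_squares(lambda q:np.hypot(*(W-q).T)-.04,[.58,.034],loss="soft_l1",f_scale=.001);print(s.x,len(pts),np.median(abs(s.fun)))
```

```text
[0.58019591 0.0315103 ] 54 0.0006832516861361576
```

View pics/f2b.png

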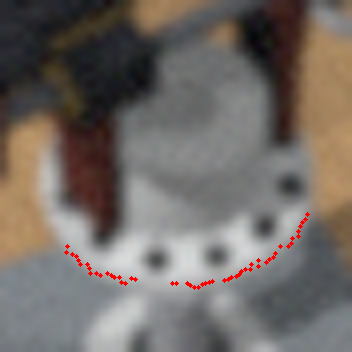

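Run:
```python
from bench import *;from h import *
x,y=.580,.0355
move_l([x,y,.143],speed=.1);hold(.15);s=state();f0=s["ft_force"].copy();m0=s["moment"].copy();print(s["time"],s["ee_pos"],f0,m0)
z=.143
while z>.124:
    z-=.0015;move_l([x,y,z],speed=.05);s=state();f=s["ft_force"]-f0;m=s["moment"]-m0
    print(round(s["time"],2),round(z,4),s["ee_pos"].round(4),f.round(1),m.round(2))
    if np.linalg.norm(f)>6: break
```

```text
10.2083 [0.58011176 0.03525532 0.14336407] [-0.19907361  0.59177432 -2.34747012] [-0.06150038  0.06920558 -0.00391476]
10.46 0.1415 [0.58   0.0355 0.1417] [-0.  -1.5  0.4] [-0.06 -0.02 -0.01]
10.71 0.14 [0.5799 0.0356 0.1398] [ 0.6 -0.5 -0.9] [-0.05  0.    0.02]
10.96 0.1385 [0.5799 0.0355 0.1383] [ 0.7 -0.8  0. ] [-0.01 -0.   -0.  ]
11.21 0.137 [0.5799 0.0355 0.1368] [ 0.3 -0.8 -0.4] [-0.03  0.01 -0.07]
11.46 0.1355 [0.5799 0.0355 0.1353] [-0.3 -0.3  0. ] [ 0.02 -0.02  0.01]
11.71 0.134 [0.5799 0.0354 0.1338] [ 0.4 -1.6 -0.2] [-0.02  0.02 -0.  ]
11.96 0.1325 [0.5799 0.0354 0.1323] [-0.6 -1.1 -0.5] [-0.12  0.08  0.02]
12.21 0.131 [0.5799 0.0354 0.1308] [-0.2 -1.2 -1.3] [-0.17  0.1   0.03]
12.46 0.1295 [0.5799 0.0354 0.1293] [ 0.5 -1.8 -0.2] [-0.25  0.07 -0.05]
12.71 0.128 [0.5799 0.0354 0.1279] [-0.3 -2.2 -0.1] [-0.29  0.13  0.01]
12.96 0.1265 [0.5799 0.0354 0.1263] [-1.3 -2.4 -0.3] [-0.38  0.16  0.  ]
13.21 0.125 [0.5799 0.0354 0.1248] [-1.  -3.3  0.4] [-0.4   0.17 -0.  ]
13.46 0.1235 [0.5799 0.0354 0.1233] [-1.4 -3.1  0.2] [-0.43  0.23  0.04]
```

Run:
```python
from bench import *;from h import *
f0=np.array([-.2,0.,-2.4])
x,y,z=.5797,.0349,.1235
while z>.0745:
    z-=.006 if z>.088 else .0015
    z=max(z,.0745)
    move_l([x,y,z],speed=.05);s=state();f=s["ft_force"]-f0
    print(round(s["time"],2),round(z,4),s["ee_pos"].round(4),f.round(1),s["moment"].round(2))
    if f[2]>5 or np.hypot(*f[:2])>10: break
    if np.hypot(*f[:2])>2: x+=f[0]*.00012;y+=f[1]*.00012
print(x,y)
```

```text
13.72 0.1175 [0.5796 0.0354 0.1166] [ 0.7 -0.1 -0.1] [-0.06  0.1   0.  ]
13.99 0.1115 [0.5795 0.0352 0.1108] [ 1.   0.3 -0.4] [-0.07  0.03 -0.01]
14.26 0.1055 [0.5795 0.035  0.1048] [ 0.2 -0.   0.3] [-0.08  0.06  0.02]
14.53 0.0995 [0.5795 0.035  0.0989] [-0.1 -0.1 -0.6] [-0.07  0.06 -0.01]
14.79 0.0935 [0.5795 0.035  0.0929] [ 0.2 -1.3 -0.1] [-0.05 -0.02  0.03]
15.06 0.0875 [0.5795 0.035  0.0869] [ 0.9 -1.3 -0.3] [-0.06  0.07 -0.04]
15.31 0.086 [0.5797 0.0349 0.086 ] [ 0.1 -0.4  0.3] [-0.09  0.04 -0.03]
15.56 0.0845 [0.5797 0.0349 0.0844] [ 0.5 -0.4 -0.4] [-0.09  0.07  0.  ]
15.81 0.083 [0.5796 0.0349 0.0828] [ 0.7 -0.1 -0.7] [-0.    0.06  0.05]
16.06 0.0815 [0.5796 0.0349 0.0813] [ 0.1  0.1 -0.1] [-0.01  0.07 -0.02]
16.31 0.08 [0.5796 0.0349 0.0798] [-0.9 -0.5  0.4] [-0.04  0.03  0.02]
16.56 0.0785 [0.5796 0.0349 0.0783] [ 1.1 -1.   0.2] [-0.06  0.05 -0.04]
16.81 0.077 [0.5796 0.0349 0.0768] [ 0.1 -0.6 -0.1] [-0.03  0.07  0.03]
17.06 0.0755 [0.5799 0.0349 0.076 ] [-0.3 -0.6  2.1] [-0.14  0.18  0.02]
17.31 0.0745 [0.5799 0.0349 0.076 ] [-2.2  0.5  8.4] [-0.05  0.59 -0.01]
0.5797 0.0349
```

Wheel seated: TCP stopped at 0.0760, which matches shoulder height 0.056 plus the 0.020 grip offset. Next I release it and go to the clip.

Run:
```python
from bench import *;from h import *
move_l([.5797,.0349,.0762],speed=.1)
gripper_open();s=state();print(s["time"],s["ee_pos"],s["ft_force"])
move_l([.5797,.0349,.17],speed=.3)
psi=np.radians(-36)
move_to([.511,.2468,.09],qy(psi+np.pi/2));s=state();print(s["time"],s["ee_pos"],s["joint_pos"].round(2))
S=snap("scene",3);T=snap("top",3)
a=cv2.resize(S["frame"][200:320,220:380],None,fx=4,fy=4);cv2.imwrite("pics/s3.png",a)
a=cv2.resize(T["frame"][160:260,160:300],None,fx=5,fy=5);cv2.imwrite("pics/t3.png",a)
m=np.zeros(T["depth"].shape,bool);m[175:220,248:292]=1
for d,c in((T,(272,197)),(S,(268,228))):
    m=np.zeros(d["depth"].shape,bool);m[c[1]-25:c[1]+25,c[0]-25:c[0]+25]=1
    P=depthpts(d,m);Q=P[(P[:,2]>.085)&(P[:,2]<.103)];print("hub top",len(Q),np.median(Q,0),(Q.min(0)+Q.max(0))/2)
```

```text
18.3 [0.57969352 0.03491682 0.07619481] [-0.31047779  0.1560924  -0.32779831]
19.7083 [0.51114192 0.24603771 0.08954795] [ 0.39  0.02  1.55 -0.    1.57 -0.55]
hub top 254 [0.57387854 0.03299774 0.09559319] [0.57615697 0.03306956 0.09365533]
hub top 273 [0.58853299 0.04268756 0.09401624] [0.58275146 0.03621104 0.09417779]
```

View pics/s3.png

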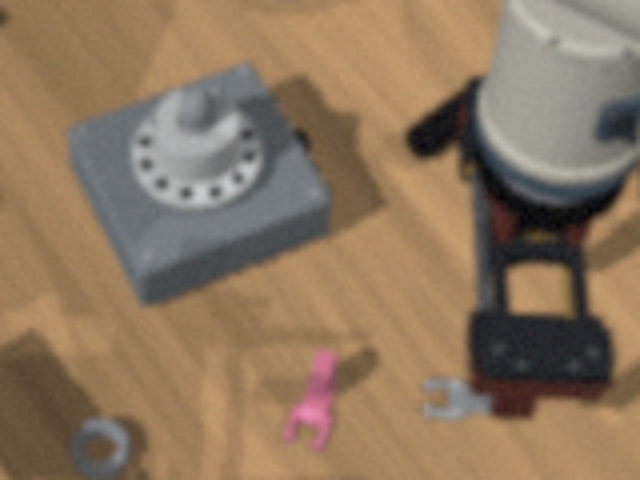

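View pics/t3.png

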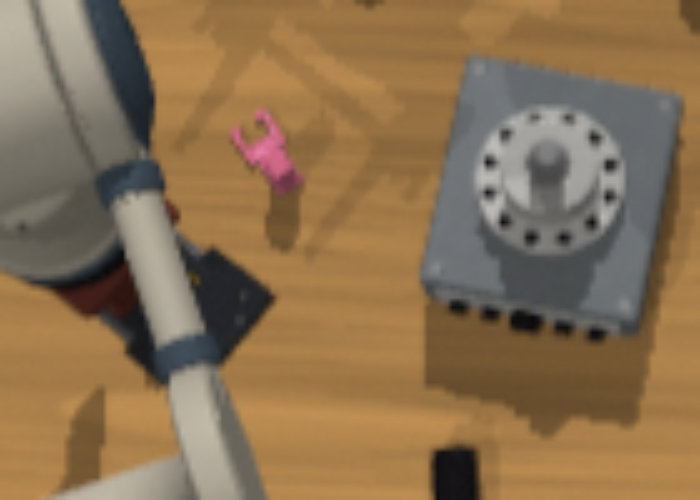

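Both pictures show the wheel seated level, hub up (hub top about 0.095 m). The jaws straddle the clip's tab, and the pink clip hasn't moved.

Run:
```python
from bench import *;from h import *
move_l([.511,.2468,.017],speed=.12);s=state();print(s["time"],s["ee_pos"],s["ft_force"])
close();hold(.1);s=state();print(s["time"],s["ee_pos"],s["finger_gap"],s["ft_force"],s["moment"])
move_l([.511,.2468,.16],speed=.25);s=state();print(s["time"],s["ee_pos"],s["finger_gap"],s["ft_force"])
psi=np.radians(-36);u=np.array([np.cos(psi),np.sin(psi)])
# tab at 32 behind eye; eye 40 short of shaft
p=np.array([.5797,.0348])-u*(.032+.030)
move_l([*p,.145],speed=.25);hold(.1);s=state();print(s["time"],s["ee_pos"],s["finger_gap"],s["ft_force"])
S=snap("scene",4);T=snap("top",4)
cv2.imwrite("pics/s4.png",cv2.resize(S["frame"][160:270,200:340],None,fx=5,fy=5,interpolation=cv2.INTER_CUBIC))
cv2.imwrite("pics/t4.png",cv2.resize(T["frame"][140:240,220:340],None,fx=5,fy=5,interpolation=cv2.INTER_CUBIC))
```

```text
20.5667 [0.5115001  0.24683957 0.0177617 ] [-0.18158452  0.34045923 -0.33369795]
21.8167 [0.51096071 0.2467836  0.01697274] 0.01186790988002147 [ 0.72208061 -0.29599037 -0.61334839] [-0.00131914 -0.0356678  -0.0007083 ]
22.5417 [0.51051135 0.24659958 0.1583264 ] 0.011591858187741493 [ 0.22865625 -0.507992   -1.49542762]
23.5 [0.52934174 0.0725197  0.14476278] 0.011811611212693335 [0.19345769 0.14509978 0.22306972]
```

View pics/s4.png

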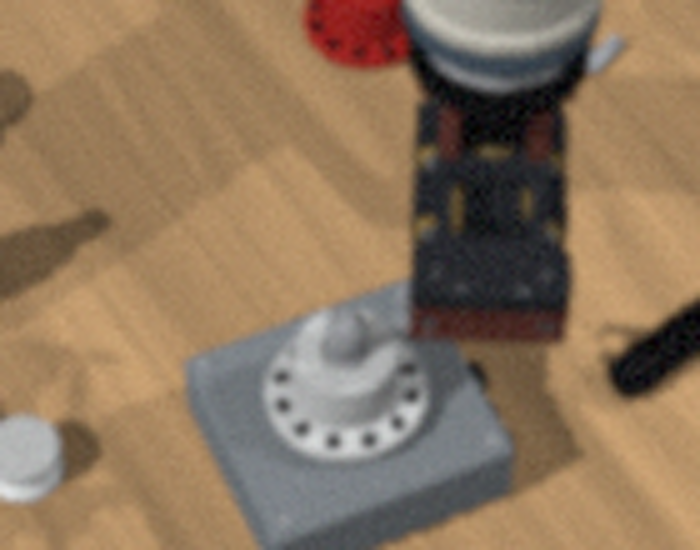

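View pics/t4.png

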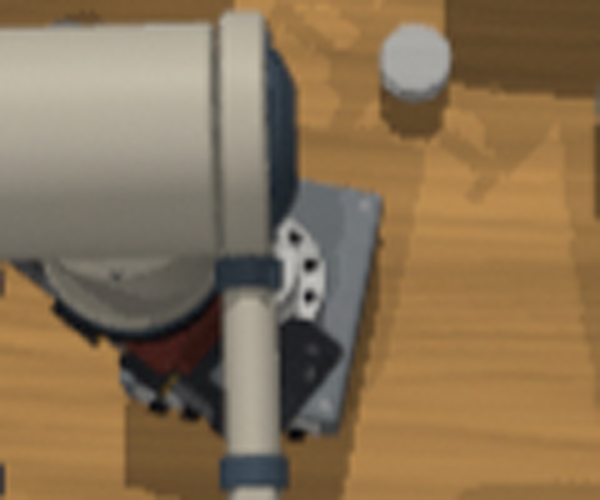

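```bash
cat >> h.py <<'E'
PSI=np.radians(-36);U=np.array([np.cos(PSI),np.sin(PSI)]);N=np.array([-U[1],U[0]]);C=np.array([.5797,.0348])
def ft(n=4,dt=.02):
    from bench import state,hold
    L=[]
    for _ in range(n): hold(dt);L.append(state()["ft_force"])
    return np.mean(L,0),state()
E
python3 - <<'E'
from bench import *;from h import *
p=C-U*(.032+.021)
move_l([*p,.117],speed=.08);hold(.1)
f0,s=ft(6);print(s["time"],s["ee_pos"],f0)
z=.1165
while z>.1105:
    z-=.0005;move_l([*p,z],speed=.02);f,s=ft(3);d=f-f0
    print(round(s["time"],2),round(z,4),s["ee_pos"].round(4),d.round(2),s["moment"].round(3))
    if d[2]>1.5: break
np.save("f0.npy",f0)
E
```

```text
24.3167 [0.53707025 0.06596459 0.11758782] [-1.69606314e-04 -8.82465553e-02 -6.99582596e-01]
24.62 0.116 [0.5368 0.066  0.1161] [-0.2   0.04  0.13] [ 0.043 -0.014 -0.009]
24.92 0.1155 [0.5368 0.0659 0.1154] [ 0.04  0.23 -0.11] [ 0.006 -0.019  0.048]
25.22 0.115 [0.5368 0.0659 0.115 ] [ 0.31  0.23 -0.23] [-0.01   0.016 -0.035]
25.52 0.1145 [0.5368 0.066  0.1145] [0.01 0.09 0.2 ] [ 0.034 -0.02   0.056]
25.82 0.114 [0.5368 0.0659 0.114 ] [-0.22 -0.37  0.67] [-0.056  0.049  0.004]
26.12 0.1135 [0.5368 0.0659 0.1134] [ 0.06 -0.2   0.18] [-0.017  0.067 -0.004]
26.42 0.113 [0.5368 0.066  0.113 ] [ 0.12 -0.12  0.49] [-0.045  0.032 -0.042]
26.72 0.1125 [0.5369 0.066  0.1127] [-0.22  0.07  1.54] [-0.011  0.039 -0.01 ]
```

```bash
cat > push.py <<'E'
from bench import *;from h import *
import sys,json
def push(d0,d1,step,z,stop,lat=0.,f0=np.load("f0.npy"),n=3):
    d=d0
    while d>d1+1e-9:
        d=max(d-step,d1);p=C-U*(.032+d)+N*lat
        move_l([*p,z],speed=.02);f,s=ft(n);q=f-f0
        act=-(s["ee_pos"][:2]-C)@U-.032
        fp,fl=-q[:2]@U,q[:2]@N
        print(round(s["time"],2),"d %.2f act %.2f push %.2f lat %.2f z %.2f zz %.2f"%(d*1e3,act*1e3,fp,fl,q[2],s["ee_pos"][2]*1e3),s["moment"].round(2))
        if fp>stop or abs(fl)>4 or abs(q[2])>4: print("STOP");break
    return d
E
python3 - <<'E'
from push import *
z=.1137
move_l([*(C-U*.053),z],speed=.02);hold(.05)
push(.021,.012,.001,z,2.5)
E
```

```text
27.32 d 20.00 act 20.00 push 0.70 lat 0.20 z 0.14 zz 113.60 [ 0.01 -0.01 -0.01]
27.62 d 19.00 act 18.97 push 0.47 lat 0.16 z 0.33 zz 113.72 [ 0.01 -0.03  0.03]
27.92 d 18.00 act 17.97 push 0.05 lat -0.00 z 0.22 zz 113.70 [-0.01  0.04 -0.04]
28.22 d 17.00 act 16.97 push -0.23 lat 0.33 z 0.43 zz 113.70 [0.01 0.05 0.01]
28.52 d 16.00 act 16.00 push 0.35 lat 0.11 z -0.01 zz 113.70 [-0.04  0.   -0.01]
28.82 d 15.00 act 14.98 push -0.42 lat -0.40 z 0.47 zz 113.68 [-0.05  0.02  0.03]
29.12 d 14.00 act 13.99 push -0.18 lat 0.44 z -0.20 zz 113.69 [-0.01  0.03 -0.02]
29.42 d 13.00 act 13.00 push 0.10 lat 0.06 z 0.44 zz 113.68 [0.03 0.02 0.03]
29.72 d 12.00 act 11.98 push -0.04 lat 0.72 z 0.33 zz 113.67 [-0.03  0.04 -0.01]
```

Clear entry under the head. Next is the snap itself, in fine steps.

Run:
```python
from push import *
push(.012,.0045,.0005,.1137,9.5)
```

```text
30.02 d 11.50 act 11.52 push 0.40 lat 0.24 z 0.13 zz 113.67 [-0.01 -0.02 -0.01]
30.32 d 11.00 act 10.99 push -0.03 lat -0.29 z 0.13 zz 113.69 [ 0.01  0.04 -0.02]
30.62 d 10.50 act 10.49 push -0.00 lat 0.22 z 0.24 zz 113.67 [ 0.02 -0.02  0.02]
30.92 d 10.00 act 10.04 push 0.34 lat -0.05 z -0.16 zz 113.67 [-0.02  0.17 -0.01]
31.22 d 9.50 act 9.67 push 1.62 lat -0.79 z 0.38 zz 113.60 [-0.03  0.36 -0.02]
31.52 d 9.00 act 9.11 push 2.00 lat -1.65 z 0.10 zz 113.45 [-0.12  0.51 -0.07]
31.82 d 8.50 act 8.86 push 4.83 lat -2.84 z 0.13 zz 113.50 [ 0.1   0.91 -0.15]
32.12 d 8.00 act 8.27 push 4.32 lat -2.63 z -0.49 zz 113.46 [ 0.1   1.03 -0.08]
32.42 d 7.50 act 7.42 push 3.06 lat -1.56 z -1.78 zz 113.47 [ 0.08  0.67 -0.11]
32.72 d 7.00 act 6.45 push 2.02 lat -1.26 z 0.64 zz 114.35 [-0.02  0.38 -0.04]
33.02 d 6.50 act 6.24 push 0.79 lat -0.58 z 0.15 zz 113.81 [-0.03  0.28 -0.09]
33.32 d 6.00 act 6.11 push 3.09 lat -0.53 z 1.41 zz 113.77 [ 0.15  0.49 -0.12]
33.62 d 5.50 act 5.48 push 1.52 lat -0.53 z -0.74 zz 113.47 [ 0.14  0.43 -0.04]
33.92 d 5.00 act 4.98 push 2.18 lat -0.51 z -1.06 zz 113.53 [ 0.11  0.46 -0.01]
34.22 d 4.50 act 4.41 push 1.95 lat -1.04 z -1.04 zz 113.69 [ 0.07  0.4  -0.02]
```

Run:
```python
from push import *
d=push(.0045,.001,.0005,.1137,5,lat=-.0003)
if d<=.00101: push(d,-.003,.0003,.1137,5.5,lat=-.0003)
```

```text
34.52 d 4.00 act 3.73 push 1.05 lat -0.04 z -0.51 zz 113.84 [-0.01  0.21 -0.05]
34.82 d 3.50 act 3.31 push 1.09 lat -0.58 z 0.05 zz 113.79 [-0.03  0.22 -0.06]
35.12 d 3.00 act 2.82 push -0.00 lat -0.28 z -0.35 zz 113.76 [-0.03  0.08 -0.06]
35.42 d 2.50 act 2.38 push 0.48 lat -0.56 z 0.47 zz 113.75 [-0.08  0.11  0.02]
35.72 d 2.00 act 1.89 push -0.00 lat -0.45 z -0.22 zz 113.71 [-0.06  0.09 -0.05]
36.02 d 1.50 act 1.37 push -0.01 lat 0.11 z -0.37 zz 113.72 [-0.15  0.04 -0.01]
36.32 d 1.00 act 0.87 push -0.24 lat -0.98 z 0.10 zz 113.73 [-0.14  0.07 -0.01]
36.62 d 0.70 act 0.66 push -0.28 lat -0.89 z 0.38 zz 113.70 [-0.24  0.12 -0.06]
36.92 d 0.40 act 0.34 push -0.47 lat -1.37 z 0.41 zz 113.71 [-0.31  0.11 -0.04]
37.22 d 0.10 act 0.04 push -0.50 lat -1.34 z -0.49 zz 113.71 [-0.27  0.17 -0.09]
37.52 d -0.20 act -0.23 push -0.41 lat -1.13 z -0.23 zz 113.71 [-0.35  0.18 -0.09]
37.82 d -0.50 act -0.53 push -0.18 lat -1.04 z 0.51 zz 113.72 [-0.18  0.05  0.01]
38.12 d -0.80 act -0.81 push -0.46 lat -0.53 z 0.11 zz 113.76 [-0.18  0.02 -0.02]
38.42 d -1.10 act -1.01 push 0.61 lat 0.11 z 0.75 zz 113.74 [-0.03  0.09  0.03]
38.72 d -1.40 act -1.12 push 2.36 lat 0.27 z 0.82 zz 113.73 [0.22 0.44 0.01]
39.02 d -1.70 act -1.25 push 4.87 lat -0.28 z 2.21 zz 113.69 [ 0.51  0.76 -0.02]
39.32 d -2.00 act -1.29 push 5.70 lat 0.14 z 2.59 zz 113.70 [ 0.6   0.96 -0.01]
STOP
```

Bottomed out: the push rose steeply over about 0.2 mm after the near-zero stretch. I'll relax the push, lower the clip onto the hub, release, retreat and check.

Run:
```python
from push import *
f0=np.load("f0.npy");p=C-U*(.032-.0011)-N*.0003
move_l([*p,.1137],speed=.02);move_l([*p,.1132],speed=.02);f,s=ft(3);print(s["time"],f-f0)
gripper_open();s=state();print(s["time"],s["ee_pos"],s["ft_force"],s["finger_gap"])
move_l([*p,.20],speed=.2)
move_to([.42,.30,.25],qy(PSI+np.pi/2));s=state();print(s["time"],s["ee_pos"])
S=snap("scene",5);T=snap("top",5)
a=cv2.resize(S["frame"][195:270,225:325],None,fx=7,fy=7,interpolation=cv2.INTER_CUBIC);cv2.imwrite("pics/s5.png",a)
a=cv2.resize(T["frame"][160:240,220:320],None,fx=7,fy=7,interpolation=cv2.INTER_CUBIC);cv2.imwrite("pics/t5.png",a)
cv2.imwrite("pics/full5.png",T["frame"])
# tab top estimate
for d,c in((T,(262,190)),(S,(275,225))):
    m=np.zeros(d["depth"].shape,bool);m[c[1]-25:c[1]+25,c[0]-30:c[0]+30]=1
    P=depthpts(d,m);Q=P[(P[:,2]>.125)&(P[:,2]<.15)];print("tab",len(Q),np.median(Q,0) if len(Q) else 0)
print("expected",C-U*.032)
```

```text
39.8667 [-2.7918303   2.42854722  2.31587771]
41.1 [0.55453735 0.05271207 0.11320495] [0.2946729  0.18120345 0.4738393 ] 0.08796338138814018
42.7833 [0.42037498 0.29925508 0.24899119]
tab 35 [0.55036351 0.052043   0.13152631]
tab 35 [0.55815336 0.05542032 0.12999668]
expected [0.55381146 0.05360913]
```

View pics/s5.png

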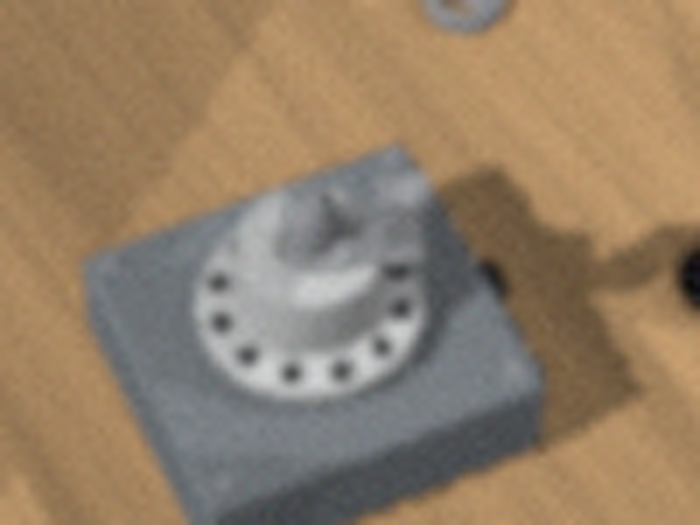

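View pics/t5.png

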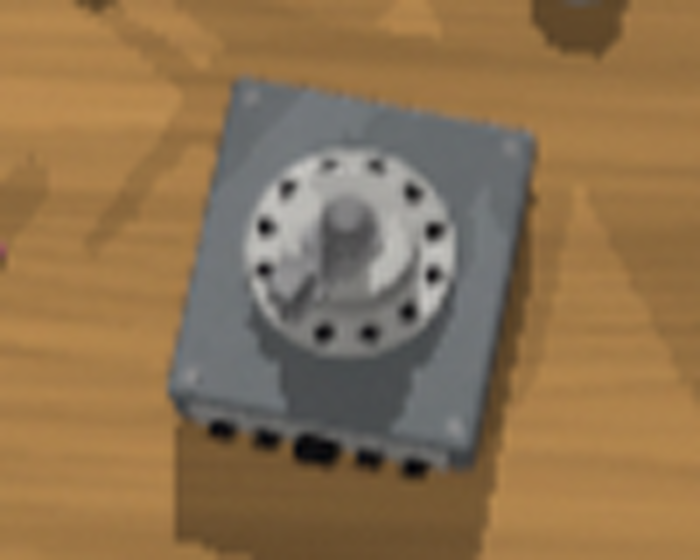

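View pics/full5.png

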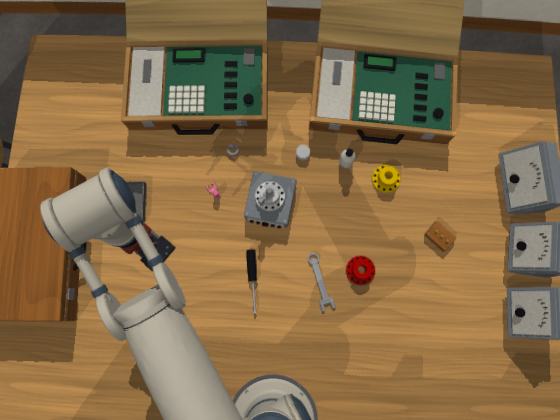

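Run:
```python
from bench import *
job_done();print(state()["time"])
```

```text
the job is handed in; nothing more can be done
the job is handed in; nothing more can be done
```

The wheel is on the shaft, hub up and down on the shoulder. The clip is snapped into the groove and released, and I handed the job in at about 43 s of the 67 s allowed.

- **Wheel:** it stopped on the shoulder at tool height 0.0760 m, exactly the expected height. The peak contact force was about 8 N. After release, depth readings put the hub top at 0.094–0.096 m, against 0.096 m expected.
- **Clip height:** I laid the mouth on the hub with about 1.5 N, then raised it 0.8 mm to enter the groove freely.
- **Clip push:** the push peaked at about 4.8 N, 8.5 mm short of home, and fell to nearly nothing. It then rose steeply to about 5.7 N at the bottom, where I stopped. Sampled forces stayed below about 6.5 N, but I only read them at the end of each small step, so brief peaks in between were not recorded.
- **Last pictures:** the clip's tab is within about 2 mm of its expected home position, with its top at 0.130–0.132 m against 0.132 m expected. The look-alikes and other things on the bench look unmoved. The parts tray was partly hidden behind the arm, but I never worked near it.
- **What disagreed:** the two cameras differed by about 4–7 mm sideways. I corrected them using the gripped wheel and by feel on the shaft. The clip bottomed about 1.1 mm further in than my shaft estimate, which fits the uncertainty of my grip along the tab. A push of about 3.7 N remained on the clip when I opened the gripper.

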